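Pack out a press jig and hold the block home

ROBOT

A 6-joint arm with a two-finger parallel gripper is mounted at the origin on a cart in front of the work surface, level with it; the furniture and walls round the work are solid. World frame = base frame: x ahead of the robot, y to its left, z up, the work surface at z = 0. Lengths are in m, angles in rad, forces in N, time in s.
With the tool pointing down it reaches from about 0.35 to 0.975 m from the base axis. Payload 4.9 kg.
Tool frame: the origin (TCP) lies midway between the tips of the shut fingers; the grasp point (between the pads) lies 19 mm behind it; z points along the fingers, y is the direction in which the jaws open and shut (so a half turn about z gives the same grasp; the last joint's range is limited). The gripper opens to 85 mm and grips with 20 to 120 N. Pads are 22 mm wide; open, the fingers measure 114 mm over their backs; the gripper's body (76 mm by 85 mm) begins 54 mm behind the grasp point. The pads swing forward as they close: fully open they stand 13 mm farther back than shut.
Start: joints at [1.021, 0.053, 1.613, -0, 1.476, -0.119], TCP at [0.261, 0.568, 0.231] pointing down, gripper open.
Joint ranges: [-3.01, 3.01], [-1.01, 2.22], [0.06, 2.58], [-1.02, 4.17], [0.09, 2.62], [-3.14, 3.14]. Speed limits (rad/s): [2.57, 2.57, 3.14, 3.14, 3.14, 3.14].

INTERFACE

Orientations are given as a rotation vector (axis times angle).
In Python, from station import ctrl gives the robot as it stands.
- The arm moves only by the tool jog_arm, never from a script. Its argument "steps" is a list of rows, each an object of numbers: "dx", "dy", "dz": the shift along the world's x, y, z in units of 60 mm (1.0 is 60 mm); "twist": the turn about the world's z in units of 10 degrees (1.0 is 10 degrees). A call has 1 to 5 rows; each row is the pose to reach, as a shift and turn from the pose measured when the call began; what a row does not reach only later rows make up. A row lasts 1/8 s, in which the tool goes at most 62.5 mm and 10.7 degrees, less where a joint would pass 70% of its speed; a pose out of reach is approached as far as the arm can. A call with a gripper value outside its range is refused whole. "gripper" is the closure in counts, from 0 (fully open) to 255 (shut), set as the call begins (left out, the last holds). The fingers move at their own pace and stop on an object; "newtons" is the grip in N (left out, the last holds). Time passes only in rows, so rows that repeat a pose let the fingers close. It gives the time, the measured TCP pose, the force and the opening at its end, in the units of the state.
- ctrl.get_obs(): the state, without advancing time (a new reading comes with each control period).
- ctrl.get_image(name): name is "side" or "top" or "wrist"; returns a dict with "frame" (420x560x3 uint8, red, green, blue), "range_z" (420x560 float32, m along the optical axis (not along the pixel's ray), 0 where there is no reading), "fx", "fy", "cx", "cy" (pixels), "extrinsics" (4x4, takes a point from camera to world coordinates). Camera axes: x right, y down, z forward; pixel columns grow to the right and rows downward; lengths in m; the calibration is good to about 2 mm. A picture is of the moment at which its call begins.
- ctrl.finish_job(): hands the job in, once; it reports no verdict.
The state is a dict: "t": time; "q": joint angles; "dq": joint speeds; "effort": joint torques, N m; "tool_pos": TCP position; "tool_rot": TCP orientation; "contact_force": force on the tool from outside, world axes, zero at the start; "wrist_torque": the same for the moment, N m; "opening": finger opening in m.
Only numpy, scipy, OpenCV 4.12 (cv2) and the standard library are available. Lean on these libraries where they do the work, as an engineer would, in place of code of your own. Each camera call takes 0.05 s, during which the arm holds its last target.

TASK

The blue hand pusher of the press jig has too short a stroke to reach the wooden block: stand yellow-tabbed packing pieces upright in the gap between the pusher's red nose and the block and let go of them, until the pusher can take up what is left of the gap. Then push the pusher by its black handle so that the red spring nose presses the packing and the block square and tight against the steel stop, with the nose pushed about half way in. Finish while holding it like that, do not let go, and leave the tub of screws, the glasses and the block plane where they are.

Things in the scene. Friction and masses are not known exactly. Their poses are not given: they have to be found in the camera images.
- jig: Fixed press jig: plywood base 270 x 120 x 10 mm on the bench with a lip along each long side (inner width 102 mm, top of lip 17.5 mm over the bench). Origin at bench level on its centre line; the base runs from x = -0.130 to +0.140. Its +x is the direction of pressing, from the pusher to the stop. Things in the jig stand on the base, at z = 0.010.
- handle_top (a point): Top centre of the pusher's upright black handle: 22 x 22 mm square post, free from z = 0.054 up to this point at z = 0.112. It stands on the blue pusher block (60 x 70 mm, top at z = 0.050) and moves with it; 51 mm behind the middle of the nose plate (57 mm behind its pressing face while the spring is not compressed).
- pusher (a joint): Travel of the pusher along the jig's +x, m: 0 drawn back (start), 0.034 end of its stroke. A weak spring (1.2 N at 0, 2.6 N at 0.034) draws it back when it is let go.
- nose_face (a point): Centre of the pressing face of the red nose plate (12 mm thick, 56 mm wide, from z = 0.013 to 0.047) in front of the pusher; jig +x is its outward direction and the point's x axis.
- nose (a joint): How far the spring nose is pushed back into the pusher, m: 0 fully out (start), 0.012 at its end. The spring takes 5 N to start and then 1.2 N per mm.
- stop: Fixed steel angle stop across the jig, 96 mm wide, 44 mm high. Origin at the foot of the middle of its pressing face, at z = 0.010; the face looks to the jig's -x. Its axes are those of the jig. Where it stands along the jig differs from run to run.
- work: The loose wooden block, 60 mm along the jig (its x), 90 mm across (its y), 45 mm high, 0.16 kg; origin at the centre of its underside. It lies in the jig a few mm short of the stop; fully home its origin is 30 mm in front of the stop's face. With it home, 39 to 67 mm are free between its face and the nose (pusher drawn back): one or two packing pieces are needed.
- mat: Thin fixed black rubber mat, 100 x 320 x 4 mm, on which the packing pieces stand; origin at the centre of its underside.
- packer_1: Packing piece, one of three alike: plywood T standing upright, 20 mm thick (its x), with a foot 60 mm long (its y) and 46 mm high, and above it a yellow tab 20 x 30 mm (x, y) from 46 to 74 mm height, meant to be gripped across its 30 mm length. 0.06 kg. Origin: centre of the underside. At the start it stands on the mat, its underside at z = 0.004.
- packer_2: Packing piece, one of three alike: plywood T standing upright, 20 mm thick (its x), with a foot 60 mm long (its y) and 46 mm high, and above it a yellow tab 20 x 30 mm (x, y) from 46 to 74 mm height, meant to be gripped across its 30 mm length. 0.06 kg. Origin: centre of the underside. At the start it stands on the mat, its underside at z = 0.004.
- packer_3: Packing piece, one of three alike: plywood T standing upright, 20 mm thick (its x), with a foot 60 mm long (its y) and 46 mm high, and above it a yellow tab 20 x 30 mm (x, y) from 46 to 74 mm height, meant to be gripped across its 30 mm length. 0.06 kg. Origin: centre of the underside. At the start it stands on the mat, its underside at z = 0.004.
- tub: Bystander: small pale open tub of screws, 77 mm across, 48 mm high, beyond the jig. Origin: centre of the underside.
- glasses: Bystander: black safety glasses, 153 x 141 x 48 mm, far right of the jig. Origin: centre of the underside.
- plane: Bystander: small grey block plane, 49 x 160 x 48 mm, beyond the jig to the right. Origin: centre of the underside.
Not all that is in view belongs to the job. What is shaped like the packer_1 but pink is not meant.

How it is judged:
By the outcome, as a careful person would: the job done as asked, in the order asked, and still so for the second after the job is handed in, while the arm keeps its last pose, push and grip.
It also fails if it takes over 64 s, if anything falls off the work surface, if the arm or the gripper's body presses on something with over 40 N, if the wrist force passes 120 N, or if a joint passes its speed limit or range.

## Working session

There is one attempt and no reset: what is moved stays moved. The work goes in short steps, Python scripts to look and compute and a tool call to move; the robot and the scene stay as the last step left them, time stands still between calls to the robot, and variables do not carry over. Pictures are saved under pics/ and viewed, and the job is handed in when it is done.

Besides the shell and the picture viewer there is one more tool, called after "Call:" by a JSON object that holds its "op" and its "data", one argument or row to a line. jog_arm: Moves the arm, as the interface text tells. Its arguments: {"type":"object","properties":{"steps":{"type":"array"},"gripper":{"type":"number"},"newtons":{"type":"number"}},"required":["steps"]}

```bash
ls; mkdir -p pics; python3 - <<'E'
from station import ctrl
import cv2,numpy as np
print(ctrl.get_obs())
for n in ["side","top","wrist"]:
    d=ctrl.get_image(n); cv2.imwrite(f"pics/{n}0.png",d["frame"][:,:,::-1]); np.savez(f"{n}0.npz",**d)
    print(n,d["fx"],d["cx"],d["cy"],d["extrinsics"].round(3).tolist())
E
```

```text
pics
{'t': 0.0, 'q': array([ 1.02100509e+00,  5.33503158e-02,  1.61432937e+00, -2.01983652e-05,
        1.47597045e+00, -1.18959785e-01]), 'dq': array([ 7.38005717e-05, -9.02143381e-04, -1.42293351e-04,  1.85192790e-03,
       -6.62045983e-04,  3.91744481e-04]), 'effort': array([ 2.83047648e-04, -3.93656337e+01, -3.70189762e+01, -7.70815041e-05,
        6.67728775e-03, -1.45015076e-05]), 'tool_pos': array([0.26066655, 0.56735349, 0.23004594]), 'tool_rot': array([-6.71383073e-01, -3.06834108e+00,  3.06261336e-03]), 'contact_force': array([-0.024979  ,  0.25295165, -0.37846129]), 'wrist_torque': array([-0.01153911,  0.01280661, -0.01940551]), 'opening': 0.08546776964376385}
side 465.6247038551427 285.35560100509787 213.03343011431397 [[0.846, -0.269, 0.461, -0.052], [-0.534, -0.407, 0.742, -0.89], [-0.012, -0.873, -0.487, 0.737], [0.0, 0.0, 0.0, 1.0]]
top 392.23545910894944 277.9276624290598 209.3396625939387 [[0.024, -0.998, 0.051, 0.503], [-1.0, -0.024, -0.01, 0.065], [0.011, -0.051, -0.999, 1.212], [0.0, 0.0, 0.0, 1.0]]
wrist 305.7542336387172 286.5875091815993 205.50443724055822 [[0.418, 0.871, 0.258, 0.195], [0.909, -0.4, -0.12, 0.597], [-0.001, 0.285, -0.959, 0.374], [0.0, 0.0, 0.0, 1.0]]
```

View pics/top0.png

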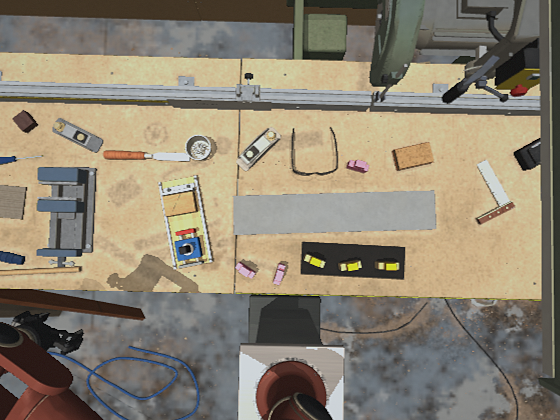

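View pics/side0.png

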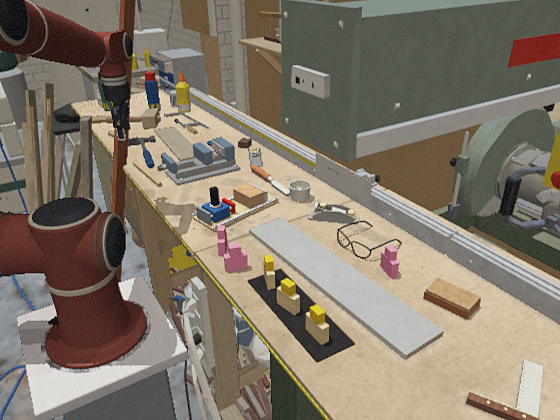

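View pics/wrist0.png

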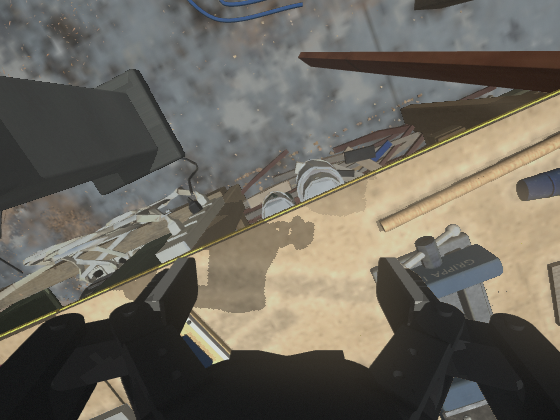

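The top view shows the jig at about (187,222), the yellow tabs at about (315,260), (350,266) and (388,266), and pink decoys at (247,269) and (280,272). I'll enlarge the jig and the mat.

```bash
python3 - <<'E'
import cv2,numpy as np
d=np.load("top0.npz"); f=d["frame"][:,:,::-1]
a=cv2.resize(f[165:275,145:225],None,fx=5,fy=5,interpolation=cv2.INTER_CUBIC)
b=cv2.resize(f[235:285,295:410],None,fx=6,fy=6,interpolation=cv2.INTER_CUBIC)
cv2.imwrite("pics/jig0.png",a);cv2.imwrite("pics/mat0.png",b)
z=d["range_z"];E=d["extrinsics"]
v,u=np.mgrid[0:420,0:560]
P=np.stack([(u-d["cx"])/d["fx"]*z,(v-d["cy"])/d["fy"]*z,z],-1)@E[:3,:3].T+E[:3,3]
np.save("P0.npy",P)
np.set_printoptions(linewidth=220)
print("jig z mm col 185ish rows 172..270")
for c in (180,185,190): print(c,[(r,*(P[r,c]*1000).round().astype(int)) for r in range(174,270,3)])
E
```

```text
jig z mm col 185ish rows 172..270
180 [(174, np.int64(668), np.int64(360), np.int64(-3)), (177, np.int64(658), np.int64(359), np.int64(-1)), (180, np.int64(647), np.int64(356), np.int64(10)), (183, np.int64(638), np.int64(356), np.int64(9)), (186, np.int64(628), np.int64(355), np.int64(15)), (189, np.int64(615), np.int64(344), np.int64(57)), (192, np.int64(607), np.int64(346), np.int64(47)), (195, np.int64(598), np.int64(344), np.int64(55)), (198, np.int64(589), np.int64(344), np.int64(54)), (201, np.int64(580), np.int64(343), np.int64(56)), (204, np.int64(571), np.int64(343), np.int64(54)), (207, np.int64(562), np.int64(342), np.int64(56)), (210, np.int64(553), np.int64(342), np.int64(56)), (213, np.int64(545), np.int64(342), np.int64(53)), (216, np.int64(537), np.int64(352), np.int64(10)), (219, np.int64(528), np.int64(352), np.int64(11)), (222, np.int64(519), np.int64(352), np.int64(11)), (225, np.int64(509), np.int64(352), np.int64(7)), (228, np.int64(500), np.int64(351), np.int64(12)), (231, np.int64(491), np.int64(342), np.int64(46)), (234, np.int64(483), np.int64(341), np.int6
[... 3136 characters left out ...]
64(501), np.int64(321), np.int64(9)), (231, np.int64(492), np.int64(313), np.int64(45)), (234, np.int64(483), np.int64(315), np.int64(33)), (237, np.int64(474), np.int64(320), np.int64(9)), (240, np.int64(466), np.int64(310), np.int64(57)), (243, np.int64(457), np.int64(309), np.int64(55)), (246, np.int64(448), np.int64(310), np.int64(50)), (249, np.int64(439), np.int64(309), np.int64(53)), (252, np.int64(431), np.int64(309), np.int64(52)), (255, np.int64(422), np.int64(309), np.int64(52)), (258, np.int64(413), np.int64(309), np.int64(51)), (261, np.int64(503), np.int64(65), np.int64(1212)), (264, np.int64(396), np.int64(307), np.int64(56)), (267, np.int64(381), np.int64(319), np.int64(-2))]
```

View pics/jig0.png

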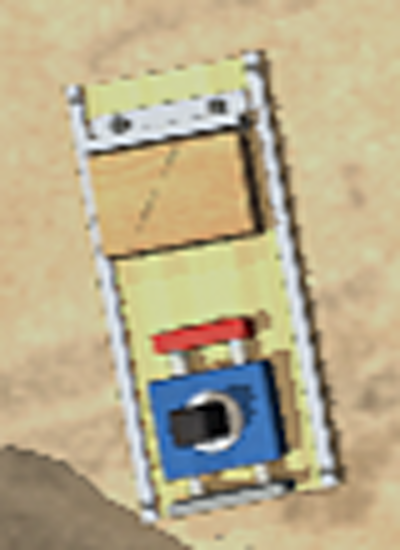

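View pics/mat0.png

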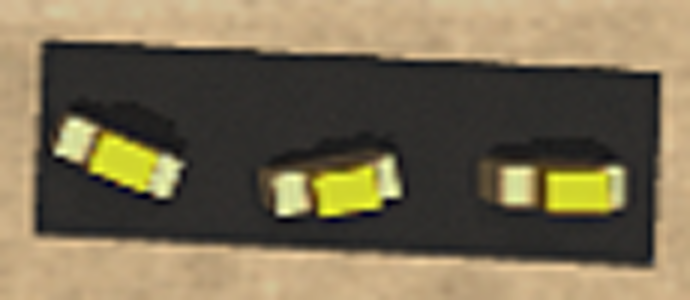

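```bash
cat > h.py <<'E'
import cv2,numpy as np
def proj(d,uv,z):
    uv=np.atleast_2d(np.array(uv,float)); E=d["extrinsics"]
    r=np.stack([(uv[:,0]-d["cx"])/d["fx"],(uv[:,1]-d["cy"])/d["fy"],np.ones(len(uv))],1)@E[:3,:3].T
    t=(z-E[2,3])/r[:,2]; return E[:3,3]+r*t[:,None]
def cloud(d):
    z=d["range_z"];E=d["extrinsics"];v,u=np.mgrid[0:420,0:560]
    return np.stack([(u-d["cx"])/d["fx"]*z,(v-d["cy"])/d["fy"]*z,z],-1)@E[:3,:3].T+E[:3,3]
def crop2px(c,s,o): return (np.array(c,float)+.5)/s-.5+np.array(o)
def rect(d,mask,z):
    n,l,st,ce=cv2.connectedComponentsWithStats(mask.astype(np.uint8),connectivity=8)
    for i in range(1,n):
        if st[i,4]<25: continue
        v,u=np.nonzero(l==i)
        p=proj(d,np.stack([u,v],1),z)[:,:2]
        (c,(w,h),a)=cv2.minAreaRect((p*1000).astype(np.float32))
        if w<h: w,h,a=h,w,a-90
        print("px",ce[i].round(1),"n",st[i,4],"rect c",np.round(c,1),"mean",(p.mean(0)*1000).round(1),"LxW",round(w,1),round(h,1),"ang long",round(a,1))
E
python3 - <<'E'
from h import *
d=np.load("top0.npz");f=d["frame"];hsv=cv2.cvtColor(f,cv2.COLOR_RGB2HSV)
H,S,V=[hsv[...,i].astype(int) for i in range(3)]
roi=np.zeros((420,560),bool);roi[240:285,298:410]=1
print("yellow");rect(d,roi&(H>24)&(H<35)&(S>150)&(V>120),.078)
roi[:]=0;roi[220:245,170:200]=1
print("red");rect(d,roi&((H<8)|(H>172))&(S>150),.047)
P=cloud(d)
roi[:]=0;roi[235:265,165:200]=1
m=roi&(P[...,2]>.09);print("handle",m.sum(),P[m].mean(0),P[m].min(0),P[m].max(0));rect(d,m,.112)
roi[:]=0;roi[225:270,165:210]=1
print("blue");rect(d,roi&(H>95)&(H<125)&(S>120),.050)
g=lambda c,z:(proj(d,crop2px(c,5,(145,165)),z)[:,:2]*1000).round(1).tolist()
print("work",g([(90,155),(240,131),(258,233),(107,256)],.055))
print("nose",g([(153,335),(250,317),(255,338),(157,352)],.047))
print("lip",g([(73,93),(252,58),(332,478),(148,515)],.0175))
print("stop top",g([(84,125),(245,92),(246,124),(90,155)],.054))
E
```

```text
yellow
px [315.  261.5] n 72 rect c [413.3 -56.1] mean [413.2 -56.1] LxW 28.8 19.7 ang long 69.6
px [352.4 266.5] n 73 rect c [ 401.3 -164.3] mean [ 401.4 -164.3] LxW 30.1 19.1 ang long -77.5
px [391.  266.4] n 67 rect c [ 405.3 -275.8] mean [ 404.  -275.9] LxW 29.1 17.2 ang long -88.7
red
px [185.3 231.5] n 75 rect c [490.4 325.7] mean [490.3 326.3] LxW 57.7 11.6 ang long -77.3
handle 75 [0.44319414 0.30460402 0.16714592] [0.4278282  0.06545356 0.09211925] [0.50307025 0.33255676 1.21243093]
px [182.7 249.8] n 71 rect c [440.1 317.3] mean [440.  317.2] LxW 25.6 21.3 ang long -77.4
blue
px [189.  248.2] n 327 rect c [440.8 315.4] mean [441.5 313.1] LxW 71.4 57.0 ang long -77.8
work [[594.6, 395.1], [611.0, 307.3], [550.9, 294.6], [535.2, 382.8]]
nose [[489.4, 356.1], [501.3, 299.2], [489.0, 295.8], [479.4, 353.4]]
lip [[635.2, 417.5], [659.4, 309.3], [405.2, 252.3], [380.5, 362.5]]
stop top [[612.3, 399.6], [634.3, 305.3], [615.3, 304.1], [594.6, 395.3]]
```

Call:
{"op": "jog_arm", "data": {
  "steps": [
    {"dx": 2.54, "dy": -10.39, "dz": -0.8, "twist": 0.43},
    {"dx": 2.54, "dy": -10.39, "dz": -0.8, "twist": 0.43},
    {"dx": 2.54, "dy": -10.39, "dz": -0.8, "twist": 0.43},
    {"dx": 2.54, "dy": -10.39, "dz": -0.8, "twist": 0.43},
    {"dx": 2.54, "dy": -10.39, "dz": -0.8, "twist": 0.43}
  ],
  "gripper": 0,
  "newtons": 30
}}

```text
t: 0.78
tool_pos: [0.3347, 0.2633, 0.2071]
tool_rot: [-0.555, -3.092, 0.003]
contact_force: [0.8, 0.1, -0.3]
opening: 0.0853
```

Call:
{"op": "jog_arm", "data": {
  "steps": [
    {"dx": 1.31, "dy": -5.32, "dz": -1.28, "twist": 0},
    {"dx": 1.31, "dy": -5.32, "dz": -1.28, "twist": 0},
    {"dx": 1.31, "dy": -5.32, "dz": -1.28, "twist": 0},
    {"dx": 1.31, "dy": -5.32, "dz": -1.28, "twist": 0},
    {"dx": 1.31, "dy": -5.32, "dz": -1.28, "twist": 0}
  ]
}}

```text
t: 1.4
tool_pos: [0.4072, -0.0324, 0.1361]
tool_rot: [0.555, 3.091, -0.002]
contact_force: [1.1, -0.5, 0.6]
opening: 0.0854
```

Call:
{"op": "jog_arm", "data": {
  "steps": [
    {"dx": 0, "dy": 0, "dz": 0, "twist": 0}
  ]
}}

```text
t: 1.52
tool_pos: [0.4065, -0.0357, 0.1349]
tool_rot: [-0.566, -3.089, 0.003]
contact_force: [-0.4, 1.0, 0.8]
opening: 0.0854
```

```bash
python3 - <<'E'
from station import ctrl
from h import *
print(ctrl.get_obs()["tool_pos"],ctrl.get_obs()["tool_rot"])
d=ctrl.get_image("wrist"); cv2.imwrite("pics/w1.png",d["frame"][:,:,::-1]); np.savez("w1.npz",**d)
E
```

```text
[ 0.40654346 -0.0357408   0.13485568] [-5.66062583e-01 -3.08880012e+00  2.82313500e-03]
```

View pics/w1.png

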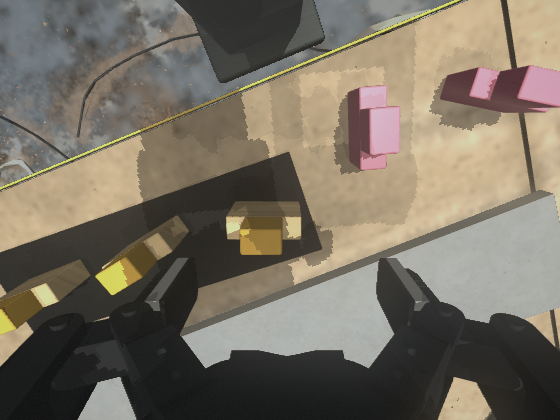

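```bash
python3 - <<'E'
from h import *
d=np.load("w1.npz");P=cloud(d)
for name,b in (("p1",(.38,.45,-.10,-.02)),("p2",(.36,.44,-.2,-.12))):
  m=(P[...,2]>.068)&(P[...,2]<.085)&(P[...,0]>b[0])&(P[...,0]<b[1])&(P[...,1]>b[2])&(P[...,1]<b[3])
  m[:, :]&=True
  print(name,m.sum(),P[m].mean(0) if m.any() else 0); rect(d,m,.078)
cv2.imwrite("pics/w1c.png",cv2.resize(d["frame"][190:270,215:315,::-1],None,fx=6,fy=6))
E
```

```text
p1 1294 [ 0.41100519 -0.05847385  0.07795474]
px [260.4 239. ] n 1294 rect c [411.1 -58.7] mean [411.  -58.5] LxW 29.7 22.9 ang long 69.2
p2 1260 [ 0.39991519 -0.16405593  0.07746963]
px [121.5 272.9] n 1260 rect c [ 399.9 -163.5] mean [ 399.8 -163.7] LxW 37.6 20.8 ang long -79.0
```

View pics/w1c.png

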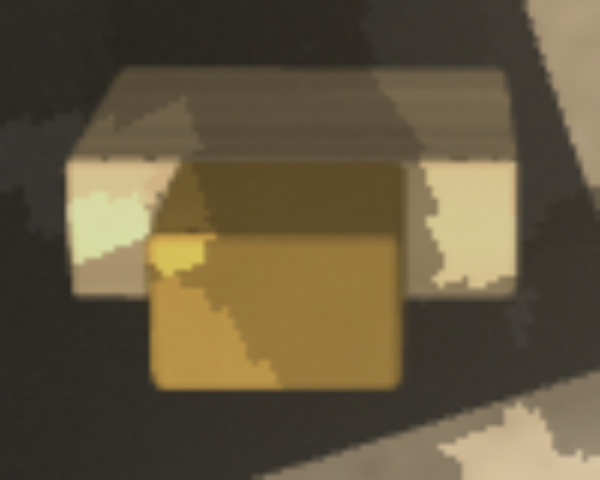

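```bash
python3 - <<'E'
from h import *
d=np.load("w1.npz")
p=proj(d,crop2px([(150,235),(402,235),(402,390),(150,390)],6,(215,190)),.078)*1000
print(p.round(1),p.mean(0))
E
```

```text
[[398.7 -69.2  78. ]
 [409.1 -41.7  78. ]
 [427.6 -48.8  78. ]
 [416.9 -77.   78. ]] [413.03754491 -59.14396229  78.        ]
```

Call:
{"op": "jog_arm", "data": {
  "steps": [
    {"dx": 0.11, "dy": -0.365, "dz": 0, "twist": 0},
    {"dx": 0.11, "dy": -0.365, "dz": -0.4, "twist": 0},
    {"dx": 0.11, "dy": -0.365, "dz": -1.1, "twist": 0},
    {"dx": 0.11, "dy": -0.365, "dz": -1.35, "twist": 0},
    {"dx": 0.11, "dy": -0.365, "dz": -1.35, "twist": 0}
  ]
}}

```text
t: 2.2
tool_pos: [0.4125, -0.055, 0.0536]
tool_rot: [-0.559, -3.088, 0.001]
contact_force: [-0.1, -0.4, 0.7]
opening: 0.0856
```

Call:
{"op": "jog_arm", "data": {
  "steps": [
    {"dx": 0, "dy": 0, "dz": 0, "twist": 0}
  ]
}}

```text
t: 2.33
tool_pos: [0.4138, -0.0549, 0.0553]
tool_rot: [-0.559, -3.091, 0.002]
contact_force: [-0.1, -0.3, 0.8]
opening: 0.0857
```

Call:
{"op": "jog_arm", "data": {
  "steps": [
    {"dx": 0, "dy": -0.04, "dz": -0.04, "twist": 0},
    {"dx": 0, "dy": -0.04, "dz": -0.04, "twist": 0}
  ]
}}

```text
t: 2.58
tool_pos: [0.4145, -0.0577, 0.0538]
tool_rot: [0.559, 3.09, -0.002]
contact_force: [0.2, -0.2, 0.1]
opening: 0.0856
```

Call:
{"op": "jog_arm", "data": {
  "steps": [
    {"dx": 0, "dy": 0, "dz": 0, "twist": 0},
    {"dx": 0, "dy": 0, "dz": 0, "twist": 0},
    {"dx": 0, "dy": 0, "dz": 0, "twist": 0},
    {"dx": 0, "dy": 0, "dz": 0, "twist": 0},
    {"dx": 0, "dy": 0, "dz": 0, "twist": 0}
  ],
  "gripper": 255,
  "newtons": 40
}}

```text
t: 3.2
tool_pos: [0.4145, -0.0577, 0.0539]
tool_rot: [0.559, 3.09, -0.002]
contact_force: [-0.1, -0.4, 1.0]
opening: 0.0292
```

```bash
python3 - <<'E'
from station import ctrl
from h import *
o=ctrl.get_obs();print(o["tool_pos"],o["tool_rot"],o["opening"],o["contact_force"])
d=ctrl.get_image("wrist"); cv2.imwrite("pics/w2.png",d["frame"][:,:,::-1]); np.savez("w2.npz",**d)
E
```

```text
[ 0.41454956 -0.05771628  0.05394611] [ 5.58552632e-01  3.08998874e+00 -2.13675592e-03] 0.02920895139565238 [-0.14043655 -0.37944105  0.97314227]
```

View pics/w2.png

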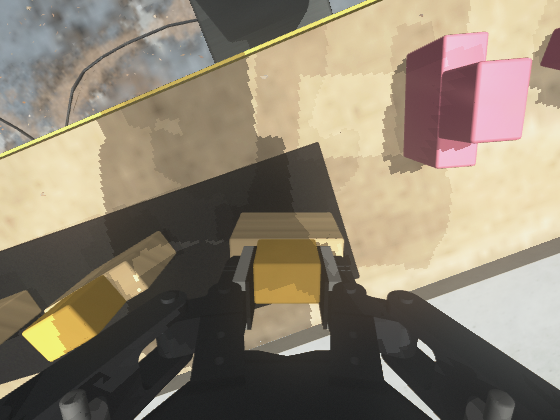

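Call:
{"op": "jog_arm", "data": {
  "steps": [
    {"dx": 0, "dy": 0, "dz": 0.9, "twist": 0},
    {"dx": 0.1, "dy": 0.3, "dz": 1.7, "twist": 0.3},
    {"dx": 1.94, "dy": 6.54, "dz": 1.7, "twist": 3.31},
    {"dx": 1.94, "dy": 6.54, "dz": 1.7, "twist": 3.31},
    {"dx": 1.94, "dy": 6.54, "dz": 1.7, "twist": 3.31}
  ]
}}

```text
t: 3.88
tool_pos: [0.4739, 0.1421, 0.156]
tool_rot: [-0.352, 3.119, -0.002]
contact_force: [-0.5, -0.1, 0.2]
opening: 0.0289
```

Call:
{"op": "jog_arm", "data": {
  "steps": [
    {"dx": 0.95, "dy": 3.215, "dz": -0.1, "twist": -0.02},
    {"dx": 0.95, "dy": 3.215, "dz": -0.1, "twist": -0.02},
    {"dx": 0.95, "dy": 3.215, "dz": -0.1, "twist": -0.02},
    {"dx": 0.95, "dy": 3.215, "dz": -0.1, "twist": -0.02},
    {"dx": 0.95, "dy": 3.215, "dz": -0.1, "twist": -0.02}
  ]
}}

```text
t: 4.5
tool_pos: [0.5305, 0.3353, 0.1492]
tool_rot: [-0.349, 3.121, -0.003]
contact_force: [0.3, -0.1, -1.4]
opening: 0.0291
```

Call:
{"op": "jog_arm", "data": {
  "steps": [
    {"dx": 0, "dy": 0, "dz": 0, "twist": 0}
  ]
}}

```text
t: 4.62
tool_pos: [0.5303, 0.3339, 0.149]
tool_rot: [-0.348, 3.122, -0.004]
contact_force: [1.3, 0.4, -1.0]
opening: 0.0293
```

```bash
cat > snap.py <<'E'
import sys
from station import ctrl
from h import *
o=ctrl.get_obs();r=o["tool_rot"];print(o["t"],o["tool_pos"].round(4),"jaw",(2*np.degrees(np.arctan2(r[1],r[0]))-90)%180,o["opening"],o["contact_force"].round(1))
tag=sys.argv[1]
for n in sys.argv[2:]:
    d=ctrl.get_image(n); cv2.imwrite(f"pics/{n}{tag}.png",d["frame"][:,:,::-1]); np.savez(f"{n}{tag}.npz",**d)
E
python3 snap.py 3 wrist side
```

```text
4.625 [0.5303 0.3339 0.149 ] jaw 102.71023494928778 0.02931337349786954 [ 1.3  0.4 -1. ]
```

View pics/wrist3.png

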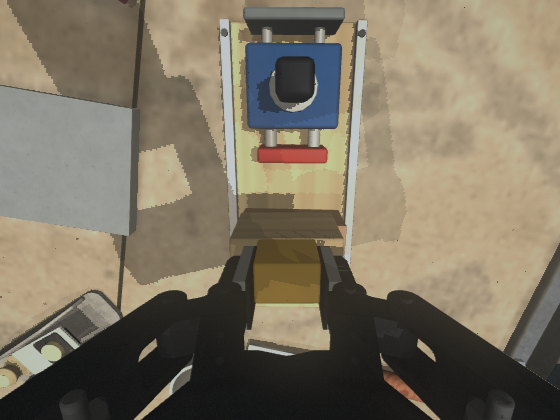

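View pics/side3.png

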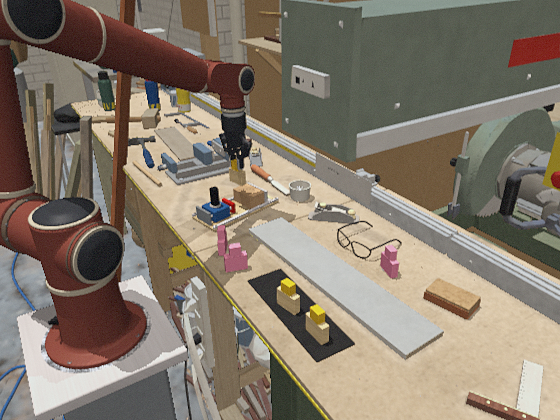

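```bash
python3 - <<'E'
from h import *
d=np.load("wrist3.npz");print(d["extrinsics"][:3,3])
f=d["frame"];hsv=cv2.cvtColor(f,cv2.COLOR_RGB2HSV);H,S,V=[hsv[...,i].astype(int) for i in range(3)]
roi=np.zeros((420,560),bool);roi[130:180,240:340]=1
rect(d,roi&((H<8)|(H>172))&(S>120),.047)
P=cloud(d);roi[:]=0;roi[40:110,260:330]=1;m=roi&(P[...,2]>.105)&(P[...,2]<.12);rect(d,m,.112)
cv2.imwrite("pics/w3c.png",cv2.resize(f[140:270,210:370,::-1],None,fx=4.5,fy=4.5,interpolation=cv2.INTER_CUBIC))
d=np.load("side3.npz");cv2.imwrite("pics/s3c.png",cv2.resize(d["frame"][145:235,190:290,::-1],None,fx=6,fy=6,interpolation=cv2.INTER_CUBIC))
E
```

```text
[0.4593602  0.31692845 0.29258532]
px [292.  154.5] n 1085 rect c [487.8 327.4] mean [488.6 327.6] LxW 54.6 13.5 ang long -77.3
px [294.4  77.1] n 1632 rect c [439.8 316.8] mean [439.6 316.6] LxW 21.9 21.5 ang long 12.1
```

View pics/w3c.png

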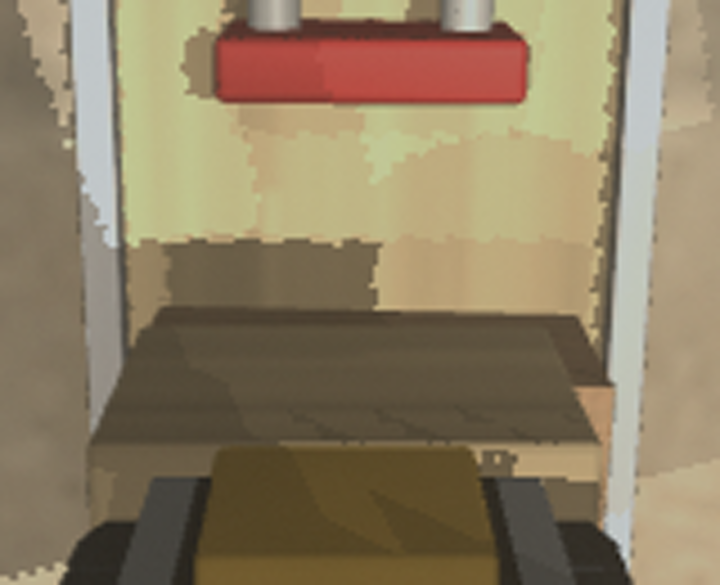

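View pics/s3c.png

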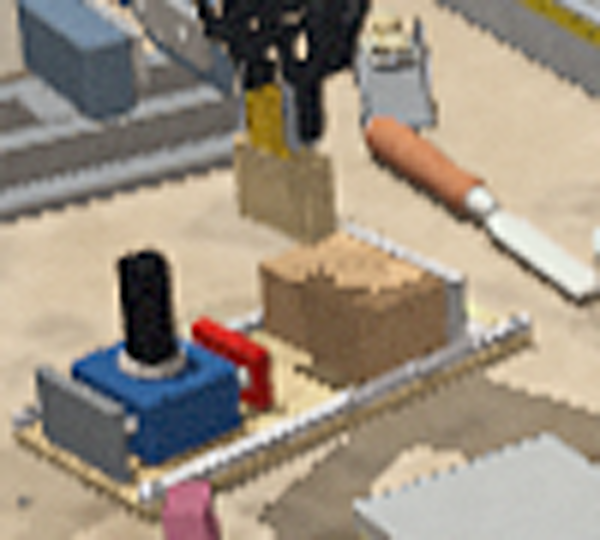

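```bash
python3 - <<'E'
from h import *
d=np.load("wrist3.npz")
g=lambda c,z:(proj(d,crop2px(c,4.5,(210,140)),z)*1000).round(1).tolist()
print("corner",g([(612,385)],.055)); print("bottom edge",g([(165,308),(577,318)],.010)); print("nose front",g([(218,102),(527,102)],.047))
n=np.array([.9763,.2164]);
for c in ([(612,385)],): print((proj(d,crop2px(c,4.5,(210,140)),.055)[0,:2]*1000-[495.5,329.3])@n)
E
```

```text
corner [[534.4, 383.5, 55.0]]
bottom edge [[552.9, 297.6, 10.0], [535.5, 384.6, 10.0]]
nose front [[500.6, 302.3, 47.0], [488.5, 356.2, 47.0]]
49.74220717382
```

Call:
{"op": "jog_arm", "data": {
  "steps": [
    {"dx": 0.03, "dy": 0.06, "dz": 0, "twist": 0},
    {"dx": 0.03, "dy": 0.06, "dz": -0.5, "twist": 0},
    {"dx": 0.03, "dy": 0.06, "dz": -1.0, "twist": 0},
    {"dx": 0.03, "dy": 0.06, "dz": -1.3, "twist": 0},
    {"dx": 0.03, "dy": 0.06, "dz": -1.3, "twist": 0}
  ]
}}

```text
t: 5.35
tool_pos: [0.5311, 0.3367, 0.0695]
tool_rot: [0.346, -3.12, 0.005]
contact_force: [0.4, -0.2, -0.0]
opening: 0.0294
```

```bash
python3 snap.py 4 wrist side; python3 - <<'E'
from h import *
d=np.load("wrist4.npz");cv2.imwrite("pics/w4c.png",cv2.resize(d["frame"][100:270,180:400,::-1],None,fx=3.5,fy=3.5,interpolation=cv2.INTER_CUBIC))
d=np.load("side4.npz");cv2.imwrite("pics/s4c.png",cv2.resize(d["frame"][145:235,190:290,::-1],None,fx=6,fy=6,interpolation=cv2.INTER_CUBIC))
E
```

```text
5.35 [0.5311 0.3367 0.0695] jaw 102.65909042787507 0.02935216609839693 [ 0.4 -0.2 -0. ]
```

View pics/w4c.png

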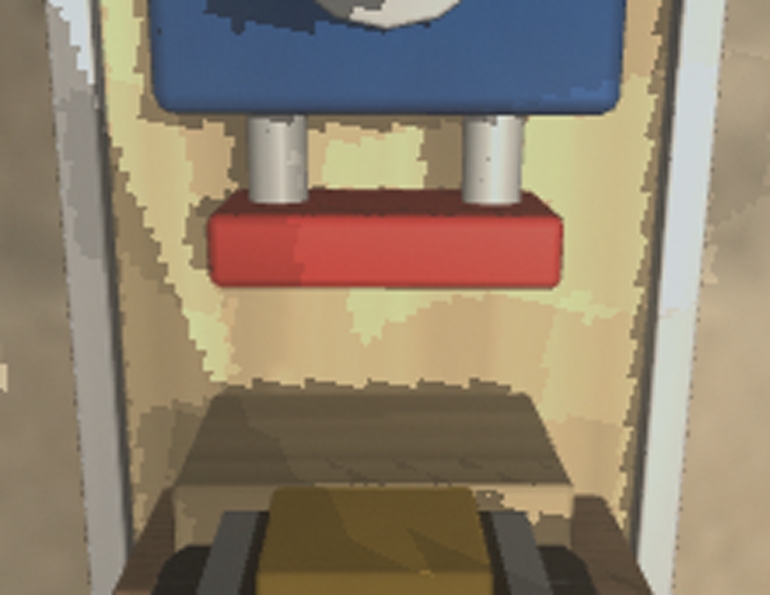

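View pics/s4c.png

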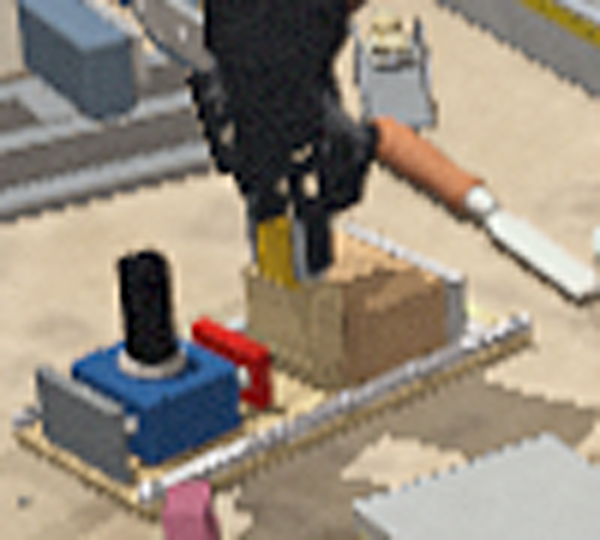

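Call:
{"op": "jog_arm", "data": {
  "steps": [
    {"dx": 0, "dy": 0, "dz": -0.08, "twist": 0},
    {"dx": 0, "dy": 0, "dz": -0.15, "twist": 0},
    {"dx": 0, "dy": 0, "dz": -0.15, "twist": 0}
  ]
}}

```text
t: 5.82
tool_pos: [0.5327, 0.3376, 0.0629]
tool_rot: [-0.346, 3.12, -0.003]
contact_force: [-0.1, 0.8, -0.5]
opening: 0.0292
```

Call:
{"op": "jog_arm", "data": {
  "steps": [
    {"dx": 0, "dy": 0, "dz": -0.05, "twist": 0},
    {"dx": 0, "dy": 0, "dz": -0.05, "twist": 0}
  ]
}}

```text
t: 6.08
tool_pos: [0.5329, 0.3376, 0.06]
tool_rot: [-0.346, 3.12, -0.003]
contact_force: [-0.4, 0.1, 0.1]
opening: 0.029
```

Call:
{"op": "jog_arm", "data": {
  "steps": [
    {"dx": 0, "dy": 0, "dz": 0, "twist": 0}
  ]
}}

```text
t: 6.2
tool_pos: [0.5329, 0.3377, 0.0601]
tool_rot: [-0.346, 3.12, -0.003]
contact_force: [0.2, -0.1, -0.2]
opening: 0.0295
```

Call:
{"op": "jog_arm", "data": {
  "steps": [
    {"dx": 0, "dy": 0, "dz": -0.02, "twist": 0},
    {"dx": 0, "dy": 0, "dz": -0.02, "twist": 0}
  ]
}}

```text
t: 6.45
tool_pos: [0.5331, 0.3377, 0.06]
tool_rot: [-0.347, 3.12, -0.003]
contact_force: [-2.2, -2.0, 5.3]
opening: 0.0294
```

Call:
{"op": "jog_arm", "data": {
  "steps": [
    {"dx": 0, "dy": 0, "dz": 0, "twist": 0},
    {"dx": 0, "dy": 0, "dz": 0, "twist": 0},
    {"dx": 0, "dy": 0, "dz": 0, "twist": 0},
    {"dx": 0, "dy": 0, "dz": 0, "twist": 0}
  ],
  "gripper": 60
}}

```text
t: 6.95
tool_pos: [0.533, 0.3376, 0.0598]
tool_rot: [-0.347, 3.12, -0.003]
contact_force: [-0.0, -0.3, -0.1]
opening: 0.0652
```

Call:
{"op": "jog_arm", "data": {
  "steps": [
    {"dx": 0, "dy": 0, "dz": 0.5, "twist": 0},
    {"dx": 0, "dy": 0, "dz": 1.5, "twist": 0},
    {"dx": 0, "dy": 0, "dz": 1.7, "twist": 0},
    {"dx": 0, "dy": 0, "dz": 1.7, "twist": 0}
  ]
}}

```text
t: 7.45
tool_pos: [0.5337, 0.338, 0.1631]
tool_rot: [-0.346, 3.118, -0.002]
contact_force: [-0.2, -0.5, -0.4]
opening: 0.0656
```

```bash
python3 snap.py 5 wrist; python3 - <<'E'
from h import *
d=np.load("wrist5.npz");cv2.imwrite("pics/w5c.png",cv2.resize(d["frame"][120:300,190:390,::-1],None,fx=3.3,fy=3.3,interpolation=cv2.INTER_CUBIC))
E
```

```text
7.45 [0.5337 0.338  0.1631] jaw 102.68039908757405 0.06558347810744526 [-0.2 -0.5 -0.4]
```

View pics/w5c.png

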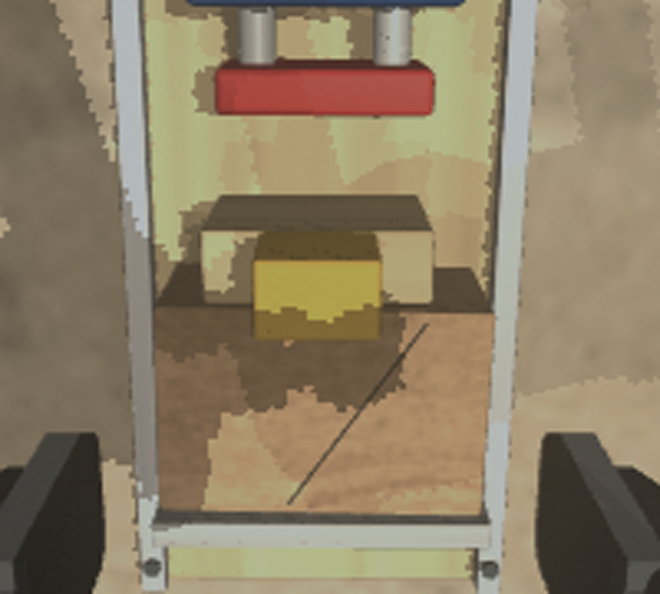

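```bash
cat > meas5.py <<'E'
from h import *
d=np.load("wrist5.npz");n=np.array([.9763,.2164]);m=np.array([-.2164,.9763])
def g(l,c,z):
    p=proj(d,crop2px(c,3.3,(190,120)),z)[:,:2]*1000; q=p-[495.5,329.3]
    print(l,[(round(a@n,1),round(a@m,1)) for a in q])
g("nose front",[(217,114),(433,114)],.047)
g("packer near top",[(202,231),(433,231)],.056)
g("packer far top",[(202,304),(433,304)],.056)
g("packer near bottom",[(220,196),(415,196)],.010)
g("block near",[(158,306),(493,313)],.055)
g("block near bottom",[(180,264),(475,269)],.010)
g("block far",[(157,512),(483,517)],.055)
g("stop near top",[(153,522),(490,525)],.054)
E
python3 meas5.py
```

```text
nose front [(np.float64(-0.9), np.float64(-27.5)), (np.float64(-1.1), np.float64(27.7))]
packer near top [(np.float64(27.7), np.float64(-31.2)), (np.float64(27.5), np.float64(27.8))]
packer far top [(np.float64(47.3), np.float64(-31.8)), (np.float64(47.1), np.float64(28.5))]
packer near bottom [(np.float64(28.3), np.float64(-31.0)), (np.float64(28.1), np.float64(27.3))]
block near [(np.float64(48.2), np.float64(-43.5)), (np.float64(49.8), np.float64(44.4))]
block near bottom [(np.float64(49.4), np.float64(-43.7)), (np.float64(50.8), np.float64(46.4))]
block far [(np.float64(108.8), np.float64(-46.4)), (np.float64(110.1), np.float64(44.8))]
stop near top [(np.float64(112.5), np.float64(-47.8)), (np.float64(113.2), np.float64(47.1))]
```

Call:
{"op": "jog_arm", "data": {
  "steps": [
    {"dx": -2.21, "dy": -8.37, "dz": -0.2, "twist": 0},
    {"dx": -2.21, "dy": -8.37, "dz": -0.2, "twist": 0},
    {"dx": -2.21, "dy": -8.37, "dz": -0.2, "twist": 0},
    {"dx": -2.21, "dy": -8.37, "dz": -0.2, "twist": 0},
    {"dx": -2.21, "dy": -8.37, "dz": -0.2, "twist": 0}
  ],
  "gripper": 0
}}

```text
t: 8.12
tool_pos: [0.4508, 0.0341, 0.1513]
tool_rot: [0.348, -3.12, 0.003]
contact_force: [1.4, -0.1, 0.2]
opening: 0.0852
```

Call:
{"op": "jog_arm", "data": {
  "steps": [
    {"dx": -0.83, "dy": -3.3, "dz": -0.25, "twist": 0},
    {"dx": -0.83, "dy": -3.3, "dz": -0.25, "twist": 0},
    {"dx": -0.83, "dy": -3.3, "dz": -0.25, "twist": 0},
    {"dx": -0.83, "dy": -3.3, "dz": -0.25, "twist": 0},
    {"dx": -0.83, "dy": -3.3, "dz": -0.25, "twist": 0}
  ]
}}

```text
t: 8.75
tool_pos: [0.3992, -0.1642, 0.1338]
tool_rot: [0.342, -3.117, -0.002]
contact_force: [0.7, 0.1, 0.3]
opening: 0.0855
```

Call:
{"op": "jog_arm", "data": {
  "steps": [
    {"dx": 0, "dy": 0, "dz": 0, "twist": 0}
  ]
}}

```text
t: 8.88
tool_pos: [0.3988, -0.1632, 0.1326]
tool_rot: [0.343, -3.115, -0.005]
contact_force: [0.3, 0.4, -0.3]
opening: 0.0854
```

```bash
python3 snap.py 6 wrist; python3 - <<'E'
from h import *
d=np.load("wrist6.npz");cv2.imwrite("pics/w6c.png",cv2.resize(d["frame"][190:310,200:360,::-1],None,fx=4,fy=4,interpolation=cv2.INTER_CUBIC))
E
```

```text
8.875 [ 0.3988 -0.1632  0.1326] jaw 102.55045637075 0.08544808518945 [ 0.3  0.4 -0.3]
```

View pics/w6c.png

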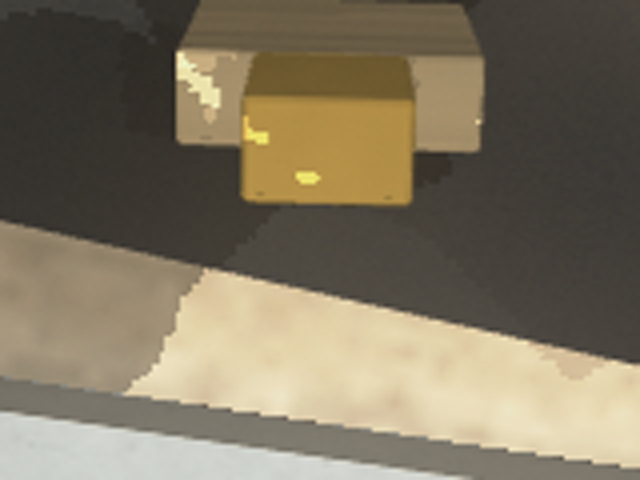

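```bash
python3 - <<'E'
from h import *
d=np.load("wrist6.npz")
p=proj(d,crop2px([(243,95),(414,98),(411,205),(242,202)],4,(200,190)),.078)*1000
print(p.round(1),p.mean(0)); v=p[1]-p[0]+p[2]-p[3]; print(np.degrees(np.arctan2(v[1],v[0])))
E
```

```text
[[ 394.5 -183.4   78. ]
 [ 388.7 -154.8   78. ]
 [ 408.  -150.8   78. ]
 [ 413.8 -179.8   78. ]] [ 401.24867398 -167.19756336   78.        ]
101.3530971617507
```

Call:
{"op": "jog_arm", "data": {
  "steps": [
    {"dx": 0.04, "dy": -0.05, "dz": -0.3, "twist": -0.1},
    {"dx": 0.04, "dy": -0.05, "dz": -0.8, "twist": -0.1},
    {"dx": 0.04, "dy": -0.05, "dz": -1.32, "twist": -0.1},
    {"dx": 0.04, "dy": -0.05, "dz": -1.32, "twist": -0.1},
    {"dx": 0.04, "dy": -0.05, "dz": -1.32, "twist": -0.1}
  ]
}}

```text
t: 9.55
tool_pos: [0.4018, -0.1657, 0.0541]
tool_rot: [0.318, -3.118, -0.004]
contact_force: [0.3, -0.3, -0.5]
opening: 0.0851
```

Call:
{"op": "jog_arm", "data": {
  "steps": [
    {"dx": 0, "dy": 0, "dz": 0, "twist": 0}
  ]
}}

```text
t: 9.68
tool_pos: [0.4029, -0.1661, 0.0558]
tool_rot: [0.319, -3.12, -0.001]
contact_force: [-0.3, 0.1, 0.7]
opening: 0.0854
```

Call:
{"op": "jog_arm", "data": {
  "steps": [
    {"dx": -0.02, "dy": 0, "dz": -0.035, "twist": 0},
    {"dx": -0.02, "dy": 0, "dz": -0.035, "twist": 0}
  ]
}}

```text
t: 9.93
tool_pos: [0.4021, -0.1663, 0.0543]
tool_rot: [0.319, -3.121, -0.0]
contact_force: [-0.9, -1.0, 0.3]
opening: 0.0854
```

Call:
{"op": "jog_arm", "data": {
  "steps": [
    {"dx": 0, "dy": 0, "dz": 0, "twist": 0},
    {"dx": 0, "dy": 0, "dz": 0, "twist": 0},
    {"dx": 0, "dy": 0, "dz": 0, "twist": 0},
    {"dx": 0, "dy": 0, "dz": 0, "twist": 0},
    {"dx": 0, "dy": 0, "dz": 0, "twist": 0}
  ],
  "gripper": 255
}}

```text
t: 10.55
tool_pos: [0.4022, -0.1663, 0.0544]
tool_rot: [0.32, -3.121, 0.0]
contact_force: [-0.2, 0.5, 1.2]
opening: 0.0295
```

Call:
{"op": "jog_arm", "data": {
  "steps": [
    {"dx": 0, "dy": 0, "dz": 0.9, "twist": 0},
    {"dx": 0.1, "dy": 0.3, "dz": 1.7, "twist": 0.09},
    {"dx": 1.81, "dy": 8.32, "dz": 1.7, "twist": 0.09},
    {"dx": 1.81, "dy": 8.32, "dz": 1.7, "twist": 0.09},
    {"dx": 1.81, "dy": 8.32, "dz": 1.7, "twist": 0.09}
  ]
}}

```text
t: 11.18
tool_pos: [0.4474, 0.0368, 0.1565]
tool_rot: [0.343, -3.12, 0.001]
contact_force: [1.5, -0.2, -0.7]
opening: 0.0291
```

Call:
{"op": "jog_arm", "data": {
  "steps": [
    {"dx": 1.05, "dy": 4.93, "dz": 0, "twist": 0},
    {"dx": 1.05, "dy": 4.93, "dz": 0, "twist": 0},
    {"dx": 1.05, "dy": 4.93, "dz": 0, "twist": 0},
    {"dx": 1.05, "dy": 4.93, "dz": 0, "twist": 0},
    {"dx": 1.05, "dy": 4.93, "dz": 0, "twist": 0}
  ]
}}

```text
t: 11.8
tool_pos: [0.5102, 0.3349, 0.1559]
tool_rot: [0.345, -3.119, 0.001]
contact_force: [0.6, -0.4, -0.0]
opening: 0.0292
```

Call:
{"op": "jog_arm", "data": {
  "steps": [
    {"dx": 0, "dy": 0, "dz": 0, "twist": 0}
  ]
}}

```text
t: 11.92
tool_pos: [0.51, 0.3378, 0.1552]
tool_rot: [0.351, -3.118, 0.001]
contact_force: [0.1, 0.2, -1.0]
opening: 0.0291
```

Call:
{"op": "jog_arm", "data": {
  "steps": [
    {"dx": 0.01, "dy": -0.085, "dz": -0.3, "twist": 0},
    {"dx": 0.01, "dy": -0.085, "dz": -0.7, "twist": 0},
    {"dx": 0.01, "dy": -0.085, "dz": -0.7, "twist": 0}
  ]
}}

```text
t: 12.3
tool_pos: [0.5083, 0.33, 0.1091]
tool_rot: [0.347, -3.111, 0.005]
contact_force: [-0.7, 0.4, -0.9]
opening: 0.029
```

Call:
{"op": "jog_arm", "data": {
  "steps": [
    {"dx": 0, "dy": 0, "dz": 0, "twist": 0}
  ]
}}

```text
t: 12.42
tool_pos: [0.5085, 0.329, 0.1094]
tool_rot: [0.345, -3.112, 0.005]
contact_force: [-0.7, 0.6, 0.4]
opening: 0.0294
```

```bash
python3 snap.py 7 wrist; python3 - <<'E'
from h import *
d=np.load("wrist7.npz");cv2.imwrite("pics/w7c.png",cv2.resize(d["frame"][100:300,180:400,::-1],None,fx=3,fy=3,interpolation=cv2.INTER_CUBIC))
E
```

```text
12.425 [0.5085 0.329  0.1094] jaw 102.66394546702287 0.029361204160368092 [-0.7  0.6  0.4]
```

View pics/w7c.png

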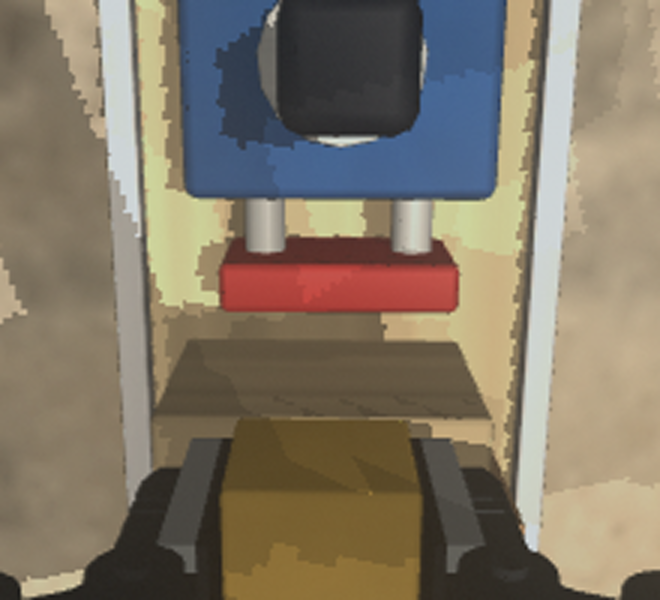

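```bash
python3 - <<'E'
from h import *
d=np.load("wrist7.npz");n=np.array([.9763,.2164]);m=np.array([-.2164,.9763])
def g(l,c,z):
    p=proj(d,crop2px(c,3,(180,100)),z)[:,:2]*1000; q=p-[495.5,329.3]
    print(l,[(round(a@n,1),round(a@m,1)) for a in q])
g("nose",[(221,311),(458,311)],.047)
g("pack near bottom",[(190,341),(460,342)],.059)
g("pack near top",[(155,416),(490,416)],.105)
t=np.array([508.5,329.0])-[495.5,329.3];print(t@n,t@m)
E
```

```text
nose [(np.float64(-0.9), np.float64(-27.7)), (np.float64(-1.1), np.float64(27.7))]
pack near bottom [(np.float64(2.7), np.float64(-33.5)), (np.float64(2.8), np.float64(26.6))]
pack near top [(np.float64(1.9), np.float64(-33.2)), (np.float64(1.8), np.float64(25.2))]
12.626979999999996 -3.106090000000011
```

Call:
{"op": "jog_arm", "data": {
  "steps": [
    {"dx": 0.01, "dy": 0.05, "dz": 0, "twist": 0},
    {"dx": 0.01, "dy": 0.05, "dz": 0, "twist": 0}
  ]
}}

```text
t: 12.72
tool_pos: [0.5094, 0.3322, 0.11]
tool_rot: [0.346, -3.113, 0.005]
contact_force: [0.2, -0.1, -0.6]
opening: 0.0291
```

Call:
{"op": "jog_arm", "data": {
  "steps": [
    {"dx": 0, "dy": 0, "dz": -0.15, "twist": 0},
    {"dx": 0, "dy": 0, "dz": -0.15, "twist": 0}
  ]
}}

```text
t: 12.98
tool_pos: [0.5087, 0.332, 0.0999]
tool_rot: [0.346, -3.111, 0.006]
contact_force: [-0.1, 0.4, -0.3]
opening: 0.0293
```

Call:
{"op": "jog_arm", "data": {
  "steps": [
    {"dx": 0.01, "dy": 0, "dz": -0.25, "twist": 0},
    {"dx": 0.01, "dy": 0, "dz": -0.45, "twist": 0},
    {"dx": 0.01, "dy": 0, "dz": -0.55, "twist": 0},
    {"dx": 0.01, "dy": 0, "dz": -0.55, "twist": 0}
  ]
}}

```text
t: 13.48
tool_pos: [0.5087, 0.3317, 0.0658]
tool_rot: [0.345, -3.109, 0.007]
contact_force: [-0.2, 0.8, -0.8]
opening: 0.029
```

Call:
{"op": "jog_arm", "data": {
  "steps": [
    {"dx": 0, "dy": 0, "dz": -0.05, "twist": 0},
    {"dx": 0, "dy": 0, "dz": -0.05, "twist": 0}
  ]
}}

```text
t: 13.72
tool_pos: [0.5088, 0.3317, 0.0628]
tool_rot: [0.345, -3.109, 0.007]
contact_force: [-0.5, -0.3, -0.9]
opening: 0.0292
```

Call:
{"op": "jog_arm", "data": {
  "steps": [
    {"dx": 0.01, "dy": 0, "dz": -0.04, "twist": 0},
    {"dx": 0.01, "dy": 0, "dz": -0.04, "twist": 0}
  ]
}}

```text
t: 13.98
tool_pos: [0.5095, 0.3317, 0.0605]
tool_rot: [0.345, -3.109, 0.007]
contact_force: [-0.2, 0.1, -0.9]
opening: 0.0293
```

Call:
{"op": "jog_arm", "data": {
  "steps": [
    {"dx": 0, "dy": 0, "dz": -0.02, "twist": 0},
    {"dx": 0, "dy": 0, "dz": -0.02, "twist": 0}
  ]
}}

```text
t: 14.22
tool_pos: [0.5097, 0.3318, 0.0603]
tool_rot: [0.345, -3.109, 0.007]
contact_force: [-2.4, -1.7, 5.4]
opening: 0.0293
```

Call:
{"op": "jog_arm", "data": {
  "steps": [
    {"dx": 0, "dy": 0, "dz": 0, "twist": 0},
    {"dx": 0, "dy": 0, "dz": 0, "twist": 0},
    {"dx": 0, "dy": 0, "dz": 0, "twist": 0},
    {"dx": 0, "dy": 0, "dz": 0, "twist": 0}
  ],
  "gripper": 60
}}

```text
t: 14.72
tool_pos: [0.5096, 0.3318, 0.0602]
tool_rot: [0.345, -3.109, 0.007]
contact_force: [-0.4, -0.5, -0.5]
opening: 0.0652
```

Call:
{"op": "jog_arm", "data": {
  "steps": [
    {"dx": 0, "dy": 0, "dz": 0.5, "twist": 0},
    {"dx": 0, "dy": 0, "dz": 1.5, "twist": 0},
    {"dx": 0, "dy": 0, "dz": 2.2, "twist": 0},
    {"dx": 0, "dy": 0, "dz": 2.2, "twist": 0}
  ]
}}

```text
t: 15.22
tool_pos: [0.5121, 0.333, 0.1978]
tool_rot: [0.346, -3.118, 0.002]
contact_force: [0.2, 0.5, -0.4]
opening: 0.0648
```

```bash
python3 snap.py 8 wrist side; python3 - <<'E'
from h import *
d=np.load("wrist8.npz");cv2.imwrite("pics/w8c.png",cv2.resize(d["frame"][60:300,180:400,::-1],None,fx=2.5,fy=2.5,interpolation=cv2.INTER_CUBIC))
d=np.load("side8.npz");cv2.imwrite("pics/s8c.png",cv2.resize(d["frame"][145:235,190:290,::-1],None,fx=6,fy=6,interpolation=cv2.INTER_CUBIC))
E
```

```text
15.225 [0.5121 0.333  0.1978] jaw 102.68008089176607 0.06482634273705043 [ 0.2  0.5 -0.4]
```

View pics/w8c.png

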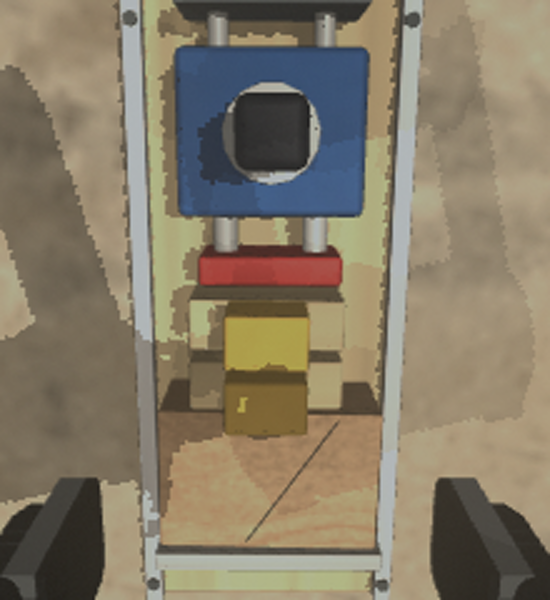

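View pics/s8c.png

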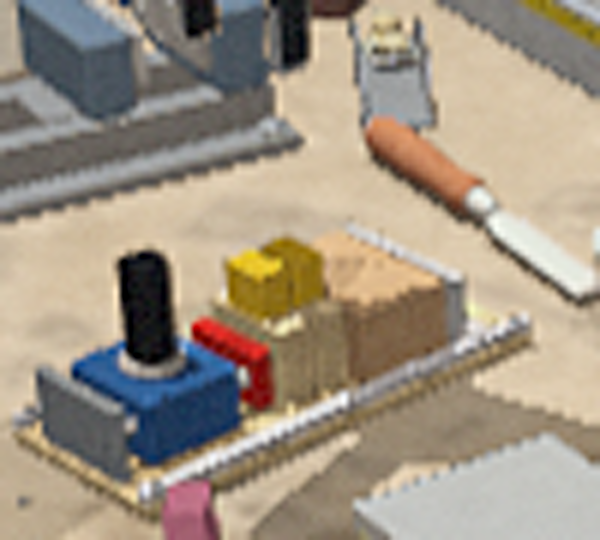

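Call:
{"op": "jog_arm", "data": {
  "steps": [
    {"dx": -1.2, "dy": -0.27, "dz": 0, "twist": 0},
    {"dx": -1.2, "dy": -0.27, "dz": 0, "twist": 0},
    {"dx": -1.2, "dy": -0.27, "dz": 0, "twist": 0}
  ]
}}

```text
t: 15.7
tool_pos: [0.4367, 0.3153, 0.1908]
tool_rot: [0.346, -3.108, 0.008]
contact_force: [0.4, 0.0, -0.2]
opening: 0.0654
```

Call:
{"op": "jog_arm", "data": {
  "steps": [
    {"dx": 0, "dy": 0, "dz": 0, "twist": 0}
  ]
}}

```text
t: 15.82
tool_pos: [0.4377, 0.3155, 0.1911]
tool_rot: [0.346, -3.109, 0.008]
contact_force: [0.8, -0.5, 0.3]
opening: 0.0652
```

Call:
{"op": "jog_arm", "data": {
  "steps": [
    {"dx": 0.04, "dy": 0.02, "dz": -0.5, "twist": 0},
    {"dx": 0.04, "dy": 0.02, "dz": -1.2, "twist": 0},
    {"dx": 0.04, "dy": 0.02, "dz": -1.9, "twist": 0},
    {"dx": 0.04, "dy": 0.02, "dz": -2.0, "twist": 0},
    {"dx": 0.04, "dy": 0.02, "dz": -2.0, "twist": 0}
  ]
}}

```text
t: 16.45
tool_pos: [0.4411, 0.317, 0.0718]
tool_rot: [0.345, -3.11, 0.007]
contact_force: [-0.1, -0.9, -0.7]
opening: 0.0651
```

Call:
{"op": "jog_arm", "data": {
  "steps": [
    {"dx": 0, "dy": 0, "dz": 0, "twist": 0}
  ]
}}

```text
t: 16.58
tool_pos: [0.4428, 0.3178, 0.0742]
tool_rot: [0.346, -3.114, 0.005]
contact_force: [0.6, -0.8, 0.2]
opening: 0.065
```

```bash
python3 snap.py 9 wrist side
```

```text
16.575 [0.4428 0.3178 0.0742] jaw 102.67033083008823 0.06502900738833682 [ 0.6 -0.8  0.2]
```

View pics/wrist9.png

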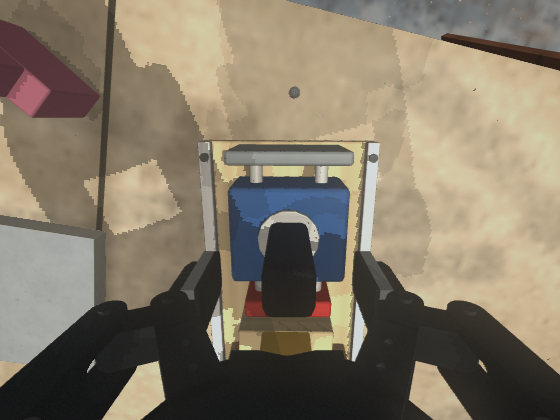

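Call:
{"op": "jog_arm", "data": {
  "steps": [
    {"dx": -0.045, "dy": -0.01, "dz": -0.03, "twist": 0},
    {"dx": -0.045, "dy": -0.01, "dz": -0.03, "twist": 0}
  ]
}}

```text
t: 16.92
tool_pos: [0.4401, 0.3174, 0.0729]
tool_rot: [0.346, -3.114, 0.004]
contact_force: [-0.3, 0.9, -0.5]
opening: 0.0653
```

Call:
{"op": "jog_arm", "data": {
  "steps": [
    {"dx": 0, "dy": 0, "dz": 0, "twist": 0},
    {"dx": 0, "dy": 0, "dz": 0, "twist": 0},
    {"dx": 0, "dy": 0, "dz": 0, "twist": 0},
    {"dx": 0, "dy": 0, "dz": 0, "twist": 0},
    {"dx": 0, "dy": 0, "dz": 0, "twist": 0}
  ],
  "gripper": 255,
  "newtons": 80
}}

```text
t: 17.55
tool_pos: [0.44, 0.3179, 0.0732]
tool_rot: [0.346, -3.114, 0.002]
contact_force: [-1.9, 3.5, 1.8]
opening: 0.0209
```

Call:
{"op": "jog_arm", "data": {
  "steps": [
    {"dx": 0.05, "dy": 0.01, "dz": 0, "twist": 0},
    {"dx": 0.1, "dy": 0.02, "dz": 0, "twist": 0},
    {"dx": 0.15, "dy": 0.03, "dz": 0, "twist": 0},
    {"dx": 0.15, "dy": 0.03, "dz": 0, "twist": 0}
  ]
}}

```text
t: 18.05
tool_pos: [0.4492, 0.3199, 0.0732]
tool_rot: [0.345, -3.115, 0.002]
contact_force: [-2.4, 3.7, 2.1]
opening: 0.0209
```

Call:
{"op": "jog_arm", "data": {
  "steps": [
    {"dx": 0.03, "dy": 0.005, "dz": 0, "twist": 0},
    {"dx": 0.03, "dy": 0.005, "dz": 0, "twist": 0}
  ]
}}

```text
t: 18.3
tool_pos: [0.4508, 0.3203, 0.0731]
tool_rot: [0.345, -3.114, 0.002]
contact_force: [-3.8, 3.3, 3.0]
opening: 0.0211
```

```bash
python3 snap.py 10 wrist side top; python3 - <<'E'
from h import *
d=np.load("side10.npz");cv2.imwrite("pics/s10c.png",cv2.resize(d["frame"][145:235,190:290,::-1],None,fx=6,fy=6,interpolation=cv2.INTER_CUBIC))
d=np.load("top10.npz");cv2.imwrite("pics/t10c.png",cv2.resize(d["frame"][165:275,145:225,::-1],None,fx=5,fy=5,interpolation=cv2.INTER_CUBIC))
E
```

```text
18.3 [0.4508 0.3203 0.0731] jaw 102.660330116262 0.02108362459921201 [-3.8  3.3  3. ]
```

View pics/s10c.png

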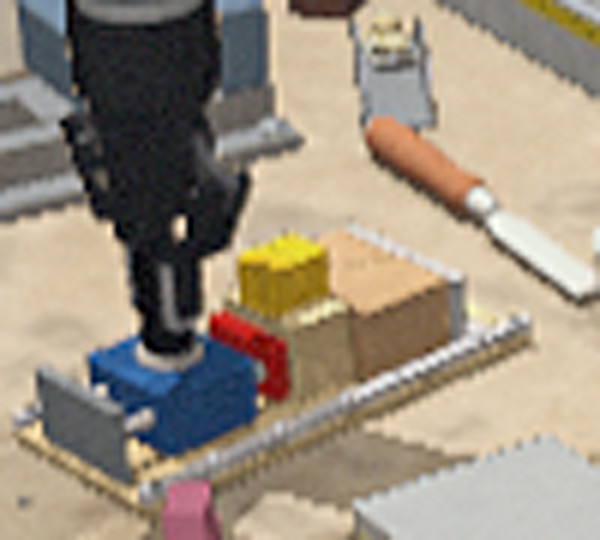

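View pics/t10c.png

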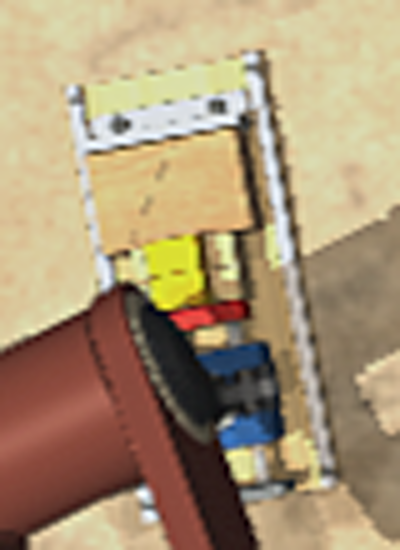

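View pics/wrist10.png

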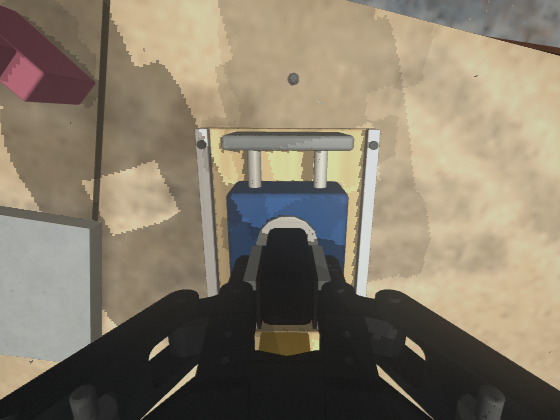

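Call:
{"op": "jog_arm", "data": {
  "steps": [
    {"dx": 0.03, "dy": 0.015, "dz": 0, "twist": 0},
    {"dx": 0.03, "dy": 0.015, "dz": 0, "twist": 0}
  ]
}}

```text
t: 18.7
tool_pos: [0.4524, 0.3207, 0.0731]
tool_rot: [0.346, -3.113, 0.004]
contact_force: [-3.8, 0.1, 4.5]
opening: 0.0213
```

Call:
{"op": "jog_arm", "data": {
  "steps": [
    {"dx": 0.03, "dy": 0.01, "dz": 0, "twist": 0},
    {"dx": 0.03, "dy": 0.01, "dz": 0, "twist": 0}
  ]
}}

```text
t: 18.95
tool_pos: [0.4536, 0.321, 0.0732]
tool_rot: [0.345, -3.111, 0.005]
contact_force: [-7.4, -0.3, 6.1]
opening: 0.0213
```

Call:
{"op": "jog_arm", "data": {
  "steps": [
    {"dx": 0.03, "dy": 0.01, "dz": 0, "twist": 0},
    {"dx": 0.03, "dy": 0.01, "dz": 0, "twist": 0}
  ]
}}

```text
t: 19.2
tool_pos: [0.4545, 0.3211, 0.0732]
tool_rot: [0.345, -3.108, 0.006]
contact_force: [-7.7, -1.7, 7.1]
opening: 0.0211
```

Call:
{"op": "jog_arm", "data": {
  "steps": [
    {"dx": 0.05, "dy": 0.01, "dz": 0.005, "twist": 0},
    {"dx": 0.05, "dy": 0.01, "dz": 0.005, "twist": 0}
  ]
}}

```text
t: 19.45
tool_pos: [0.4561, 0.3215, 0.0731]
tool_rot: [0.344, -3.105, 0.007]
contact_force: [-11.4, -0.8, 7.2]
opening: 0.0213
```

Call:
{"op": "jog_arm", "data": {
  "steps": [
    {"dx": 0.04, "dy": 0.01, "dz": 0.005, "twist": 0},
    {"dx": 0.04, "dy": 0.01, "dz": 0.005, "twist": 0}
  ]
}}

```text
t: 19.7
tool_pos: [0.4567, 0.3216, 0.0731]
tool_rot: [0.343, -3.1, 0.008]
contact_force: [-10.6, -2.4, 8.3]
opening: 0.0213
```

```bash
python3 snap.py 11 side top; python3 - <<'E'
from h import *
d=np.load("side11.npz");cv2.imwrite("pics/s11c.png",cv2.resize(d["frame"][150:230,195:285,::-1],None,fx=7,fy=7,interpolation=cv2.INTER_CUBIC))
d=np.load("top11.npz");cv2.imwrite("pics/t11c.png",cv2.resize(d["frame"][175:265,150:220,::-1],None,fx=6.5,fy=6.5,interpolation=cv2.INTER_CUBIC))
E
```

```text
19.7 [0.4567 0.3216 0.0731] jaw 102.64042685398567 0.02126965769657889 [-10.6  -2.4   8.3]
```

View pics/s11c.png

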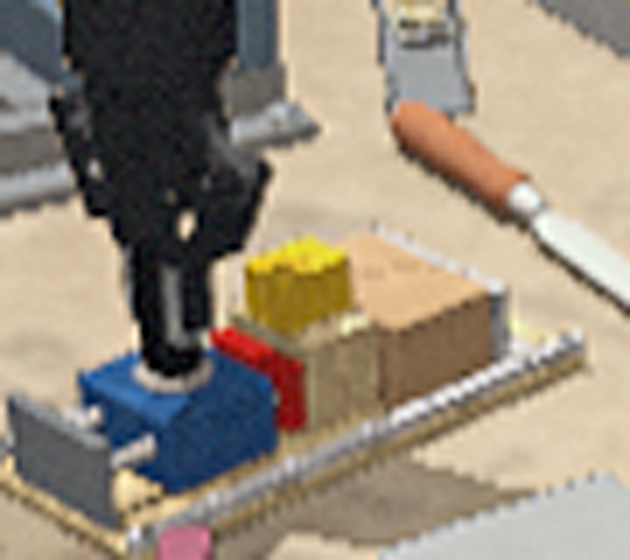

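View pics/t11c.png

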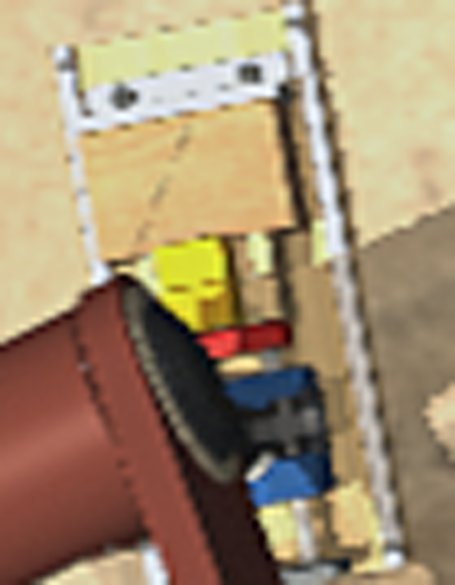

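Call:
{"op": "jog_arm", "data": {
  "steps": [
    {"dx": 0.05, "dy": 0.015, "dz": 0.01, "twist": 0},
    {"dx": 0.075, "dy": 0.02, "dz": 0.01, "twist": 0},
    {"dx": 0.08, "dy": 0.02, "dz": 0.01, "twist": 0},
    {"dx": 0.08, "dy": 0.02, "dz": 0.01, "twist": 0},
    {"dx": 0.08, "dy": 0.02, "dz": 0.01, "twist": 0}
  ]
}}

```text
t: 20.42
tool_pos: [0.4588, 0.3221, 0.0732]
tool_rot: [0.344, -3.094, 0.01]
contact_force: [-14.0, -3.3, 9.6]
opening: 0.0214
```

```bash
python3 snap.py 12 wrist side top; python3 - <<'E'
from h import *
d=np.load("side12.npz");cv2.imwrite("pics/s12c.png",cv2.resize(d["frame"][160:230,195:285,::-1],None,fx=8,fy=8,interpolation=cv2.INTER_CUBIC))
d=np.load("top12.npz");cv2.imwrite("pics/t12c.png",cv2.resize(d["frame"][180:260,160:220,::-1],None,fx=7.5,fy=7.5,interpolation=cv2.INTER_CUBIC))
E
```

```text
20.425 [0.4588 0.3221 0.0732] jaw 102.67209408721112 0.021360329891325965 [-14.   -3.3   9.6]
```

View pics/s12c.png

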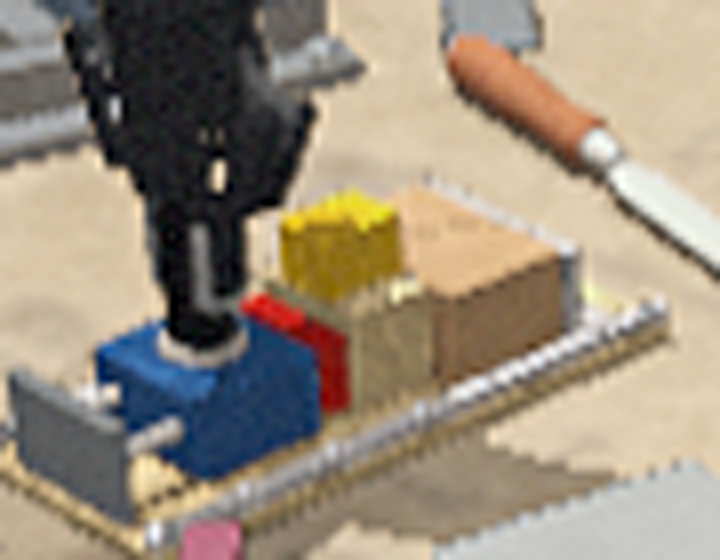

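View pics/t12c.png

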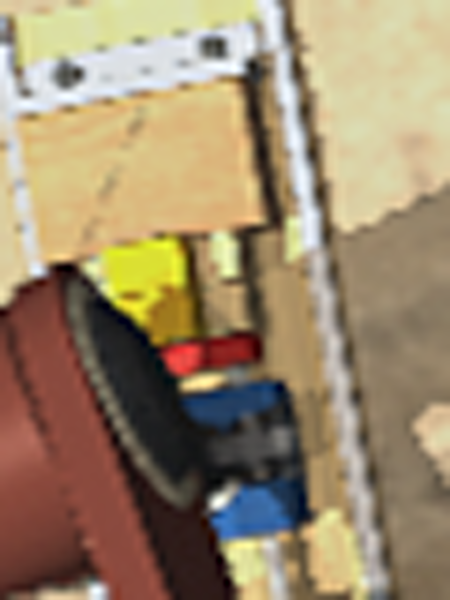

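View pics/wrist12.png

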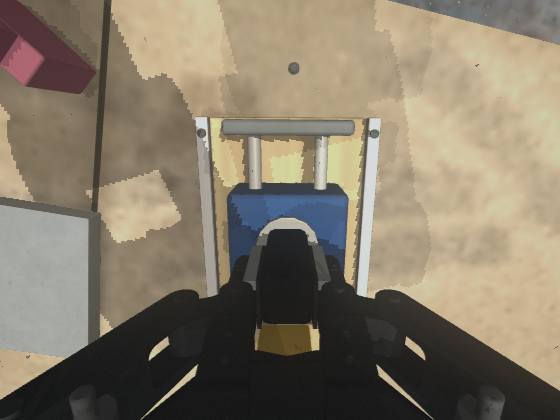

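```bash
python3 - <<'E'
from h import *
n=np.array([.9763,.2164]);m=np.array([-.2164,.9763])
im=[]
for t in ("9","12"):
    d=np.load(f"wrist{t}.npz");im.append(cv2.resize(d["frame"][110:230,190:390,::-1],None,fx=2.5*1.4,fy=2.5,interpolation=cv2.INTER_CUBIC))
cv2.imwrite("pics/cmp.png",np.vstack(im))
d=np.load("top12.npz")
def g(l,c,z,s,o):
    p=proj(d,crop2px(c,s,o),z)[:,:2]*1000; q=p-[495.5,329.3]; print(l,[(round(a@n,1),round(a@m,1)) for a in q])
o=(160,180)
g("red front R",[(259,334)],.047,7.5,o);g("red back R",[(262,358)],.047,7.5,o)
g("blue front R",[(285,380)],.05,7.5,o);g("blue back R",[(307,523)],.05,7.5,o)
g("block near R",[(268,224)],.055,7.5,o);g("block far",[(20,120),(243,78)],.055,7.5,o)
g("block near L",[(42,265)],.055,7.5,o)
E
```

```text
red front R [(np.float64(10.8), np.float64(-31.3))]
red back R [(np.float64(1.3), np.float64(-30.7))]
blue front R [(np.float64(-9.1), np.float64(-38.6))]
blue back R [(np.float64(-65.9), np.float64(-36.8))]
block near R [(np.float64(52.2), np.float64(-44.2))]
block far [(np.float64(111.3), np.float64(43.8)), (np.float64(110.7), np.float64(-45.1))]
block near L [(np.float64(53.4), np.float64(45.6))]
```

View pics/cmp.png

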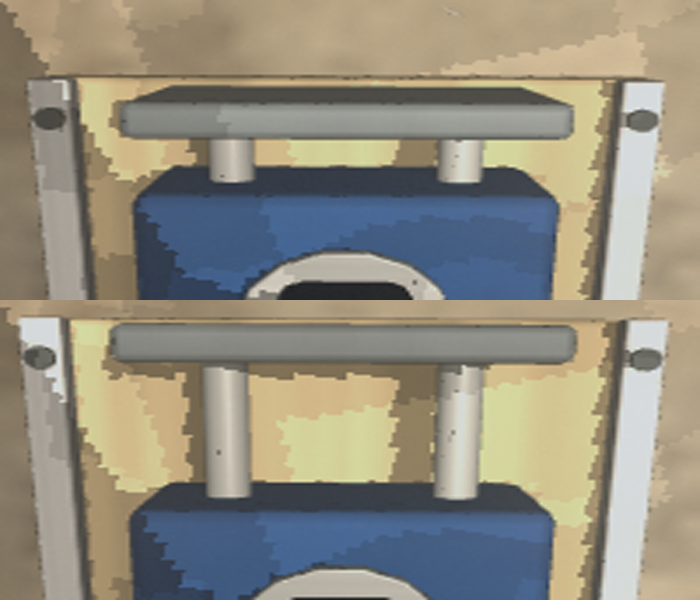

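```bash
python3 - <<'E'
from h import *
n=np.array([.9763,.2164])
def g(t,c,z):
    d=np.load(f"wrist{t}.npz"); c=np.array(c,float); px=np.stack([(c[:,0]+.5)/3.5-.5+190,(c[:,1]+.5)/2.5-.5+110],1)
    return ((proj(d,px,z)[:,:2]*1000-[495.5,329.3])@n).round(2)
for t,kn,bl,pl in (("9",[(49,119),(642,121)],[(200,196),(500,196)],[(200,138),(500,138)]),("12",[(39,57),(647,60)],[(200,212),(500,212)],[(200,62),(500,62)])):
    print(t,"knob",g(t,kn,.0175),"blue",g(t,bl,.05),"plate",g(t,pl,.05))
E
```

```text
9 knob [-100.15  -99.95] blue [-86.99 -87.14] plate [-100.12 -100.26]
12 knob [-100.58 -100.16] blue [-67.37 -67.53] plate [-100.48 -100.62]
```

```bash
python3 - <<'E'
from station import ctrl
import cv2
for i in range(3):
    d=ctrl.get_image("side"); o=ctrl.get_obs(); print(o["t"],o["tool_pos"].round(5),o["contact_force"].round(1),abs(o["dq"]).max().round(4))
cv2.imwrite("pics/side13.png",d["frame"][:,:,::-1])
E
```

```text
20.625 [0.45885 0.32206 0.07315] [-14.   -3.3   9.3] 0.0015
20.675 [0.45885 0.32206 0.07313] [-14.9  -2.9   8.5] 0.0007
20.725 [0.45885 0.32209 0.07316] [-15.1  -3.    9.2] 0.0026
```

View pics/side13.png

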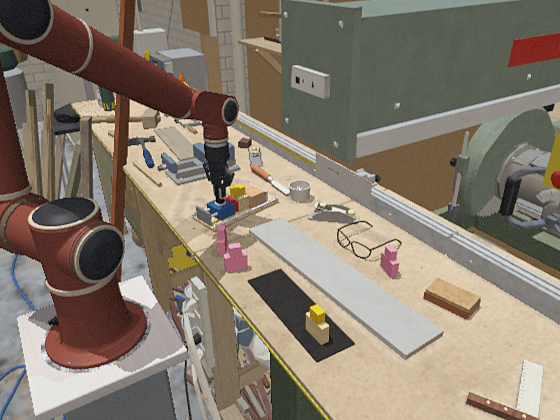

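The hold is steady at about 15 N. The tub at (300,188), the glasses and the plane have not moved, and the third packer at (317,323) is untouched on the mat.

```bash
python3 -c "
from station import ctrl
print(ctrl.finish_job())"
```

```text
the job is handed in; nothing more can be done
None
```

The job is handed in at about 21 s. The gripper is still holding the pusher by its black handle, and the packing and the block are pressed against the stop.

I measured roughly 53 mm between the nose and the block once home, so two packers were needed. I stood two yellow-tabbed packers upright in the gap and let go of each. Then I gripped the handle with 80 N and pushed until the nose was about half way in.

**Last checks:**
- **Pusher travel:** about 20 mm of the 34 mm available. The packing came tight at about 14 mm, so the nose is pushed in about 6 mm, give or take 1 mm.
- **Push force:** about 14–15 N and steady, which matches 6 mm of nose compression plus the return spring.
- **Packers and block:** the side and top views show the packers upright and touching, and the block against the stop.
- **Bystanders:** the tub, glasses and plane have not moved, and the third packer is still on the mat.

**Disagreements between checks:**
- **Nose compression:** read directly from the top view, the gap between the nose and the blue block gave only about 4.6 mm of compression. I put this down to blurred edges in that picture, since the nose plate itself measured 9.5 mm there instead of 12 mm.
- **Block angle:** the top view also read the block's faces 0.4–0.8° off square, which is within its error.
- **Downward load:** the gripper leans about 1.6° and presses down on the handle with about 9 N.

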